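# Tampers in order of size on the potting bench

## Robot

A 7-joint arm with a two-finger parallel gripper is mounted at the origin on the work surface. World frame = base frame: x ahead of the robot, y to its left, z up, the work surface at z = 0. Lengths are in m, angles in rad, forces in N, time in s.
With the tool pointing down it reaches from about 0.425 to 0.875 m from the base axis. Payload 4.7 kg.
Tool frame: the origin (TCP) lies between the finger pads; the fingertips stand 14 mm ahead of it and the grasp point (between the pads) lies 5 mm behind it; z points along the fingers, y is the line along which they close (so a half turn about z gives the same grasp; the last joint's range is limited). The gripper opens to 87 mm and grips with 3 to 60 N. Pads are 19 mm wide; open, the fingers measure 117 mm over their backs; the gripper's body (75 mm by 190 mm) begins 51 mm behind the grasp point.
Start: joints at [1.253, 0.321, -0.07, 1.45, 0.023, 1.371, -0.057], TCP at [0.212, -0.615, 0.237] pointing down, gripper open.
Joint ranges: [-2.86, 2.86], [-0.3, 2.09], [-1.38, 1.24], [0.06, 2.45], [-1.56, 4.7], [0.09, 2.05], [-2.69, 2.69]. Speed limits (rad/s): [2.57, 2.57, 3.14, 3.14, 3.14, 3.14, 3.14].

## Interface

Orientations are given as a rotation vector (axis times angle).
In Python, from bench import ctrl gives the robot as it stands.
- The arm moves only by the shell command python3 -m inch 'ROWS' [OPENING] [FORCE]. ROWS is JSON, a list of rows, each a list of 6 numbers: the shift along the world's x, y, z in mm, then the turn, a rotation vector about the world's x, y, z in degrees. In form: [[tx, ty, tz, rx, ry, rz], ...]. A call has 1 to 20 rows; each row is the pose to reach, as a shift and turn from the pose commanded when the call began; what a row does not reach only later rows make up. A row lasts 1/8 s, in which the tool goes at most 62.5 mm and 10.7 degrees, less where a joint would pass 70% of its speed; a pose out of reach is approached as far as the arm can. A call with a gripper value outside its range is refused whole. OPENING is the finger opening in mm, from 0 to 87, set as the call begins (- or left out, the last holds). The fingers move at their own pace and stop on an object; FORCE is the grip in N (left out, the last holds). Time passes only in rows, so rows that repeat a pose let the fingers close. It gives the time, the measured TCP pose, the force, the opening and the grip force at its end, in the units of the state.
- ctrl.get_state(): the state, without advancing time (a new reading comes with each control period).
- ctrl.get_image(name): name is "side" or "top"; returns (picture, depth): 420x560x3 uint8, red, green, blue; 420x560 float32, m along the optical axis (not along the pixel's ray), 0 where there is no reading.
- ctrl.camera_params(name): a dict with "mtx" (3x3 intrinsics, pixels), "dist_coeffs" ([k1, k2, p1, p2, k3] as OpenCV has them; the pictures are not rectified), "T" (4x4, takes a point from camera to world coordinates). Camera axes: x right, y down, z forward; pixel columns grow to the right and rows downward; lengths in m; the calibration is good to about 2 mm. A picture is of the moment at which its call begins. camera_params takes no time and is no camera call.
- ctrl.close_job(): hands the job in; it is judged then, once.
The state is a dict: "time": time; "joint_positions": joint angles; "qd": joint speeds; "joint_torque": joint torques, N m; "position": TCP position; "tool_rot": TCP orientation; "ft_force": force on the tool from outside, world axes, zero at the start; "torque": the same for the moment, N m; "grip_width": opening from 0.0 (shut) to 1.0 (fully open); "grip_force": force on a finger pad.
Only numpy, scipy, OpenCV 4.12 (cv2) and the standard library are available. Lean on these libraries where they do the work, as an engineer would, in place of code of your own. Each camera call takes 0.05 s, during which the arm holds its last target. There are 200 camera calls.

## Task

Put the four round wooden soil tampers away in order of disc size: stand each one centred on its own cork pad in the row, the smallest on the pad next to the blue planter and the largest at the far end. Keep the tampers upright throughout, and leave the planter where it stands.

Things in the scene. Friction and masses are not known exactly. Their poses are not given: they have to be found in the camera images.
- tamper_44: soil tamper, the smallest of four: a round flat wooden disc 44 mm across and 20 mm thick, lying flat, with an upright round handle 24 mm in diameter rising from its middle to 100 mm above the underside (a flare up to 34 mm wide at the handle's foot ends 27 mm above the underside). Loose, 60 g (may vary by a third). Origin: centre of the underside, z up along the handle.
- tamper_58: soil tamper, the second smallest of four: a round flat wooden disc 58 mm across and 20 mm thick, lying flat, with an upright round handle 24 mm in diameter rising from its middle to 100 mm above the underside (a flare up to 34 mm wide at the handle's foot ends 27 mm above the underside). Loose, 80 g (may vary by a third). Origin: centre of the underside, z up along the handle.
- tamper_72: soil tamper, the second largest of four: a round flat wooden disc 72 mm across and 20 mm thick, lying flat, with an upright round handle 24 mm in diameter rising from its middle to 100 mm above the underside (a flare up to 34 mm wide at the handle's foot ends 27 mm above the underside). Loose, 110 g (may vary by a third). Origin: centre of the underside, z up along the handle.
- tamper_86: soil tamper, the largest of four: a round flat wooden disc 86 mm across and 20 mm thick, lying flat, with an upright round handle 24 mm in diameter rising from its middle to 100 mm above the underside (a flare up to 34 mm wide at the handle's foot ends 27 mm above the underside). Loose, 140 g (may vary by a third). Origin: centre of the underside, z up along the handle.
- pad_a: one of four identical round cork pads, 92 mm across and 4 mm thick, fixed in a straight row at 100 mm pitch on a dark plank (12 mm thick) that lies roughly across in front of the robot. Letters do not tell the order in the row: go by position. Origin: centre of the pad's underside, 12 mm above the bench; its top is 16 mm above the bench.
- pad_b: one of four identical round cork pads, 92 mm across and 4 mm thick, fixed in a straight row at 100 mm pitch on a dark plank (12 mm thick) that lies roughly across in front of the robot. Letters do not tell the order in the row: go by position. Origin: centre of the pad's underside, 12 mm above the bench; its top is 16 mm above the bench.
- pad_c: one of four identical round cork pads, 92 mm across and 4 mm thick, fixed in a straight row at 100 mm pitch on a dark plank (12 mm thick) that lies roughly across in front of the robot. Letters do not tell the order in the row: go by position. Origin: centre of the pad's underside, 12 mm above the bench; its top is 16 mm above the bench.
- pad_d: one of four identical round cork pads, 92 mm across and 4 mm thick, fixed in a straight row at 100 mm pitch on a dark plank (12 mm thick) that lies roughly across in front of the robot. Letters do not tell the order in the row: go by position. Origin: centre of the pad's underside, 12 mm above the bench; its top is 16 mm above the bench.
- planter: glazed blue round planter, 110 mm across at the rim, 95 mm tall, open and empty, 0.9 kg, loose, standing on the bench past one end of the row, in line with it, its centre 130 mm beyond the last pad's centre. A terracotta pot with a saucer on it, up to 83 mm tall and 100 mm across, stands likewise past the other end. Origin: centre of the underside.
Things that resemble listed ones, but are neither listed nor needed, are in the scene too. Leave any green or purple look-alike of the tamper_86 alone.

How it is judged:
At the end, for the whole second after the job is handed in: Each tamper stands upright (0.1 rad), at rest, flat on a cork pad (underside 12 to 20 mm above the bench), within 13 mm of the pad's centre; counted from the planter the discs go 44, 58, 72, 86 mm (130, 230, 330, 430 mm from its centre, each within 50 mm) ((horizontal distance between tamper_44 and pad_a below 0.013 m or horizontal distance between tamper_44 and pad_b below 0.013 m or horizontal distance between tamper_44 and pad_c below 0.013 m or horizontal distance between tamper_44 and pad_d below 0.013 m) and horizontal distance between tamper_44 and planter between 0.08 and 0.18 m and height (world z) of tamper_44 between 0.012 and 0.02 m and angle between each of tamper_44, tamper_58, tamper_72, tamper_86's own z axis and vertical below 0.1 rad and linear speed of each of tamper_44, tamper_58, tamper_72, tamper_86 below 0.02 m/s and (horizontal distance between tamper_58 and pad_a below 0.013 m or horizontal distance between tamper_58 and pad_b below 0.013 m or horizontal distance between tamper_58 and pad_c below 0.013 m or horizontal distance between tamper_58 and pad_d below 0.013 m) and horizontal distance between tamper_58 and planter between 0.18 and 0.28 m and height (world z) of tamper_58 between 0.012 and 0.02 m and (horizontal distance between tamper_72 and pad_a below 0.013 m or horizontal distance between tamper_72 and pad_b below 0.013 m or horizontal distance between tamper_72 and pad_c below 0.013 m or horizontal distance between tamper_72 and pad_d below 0.013 m) and horizontal distance between tamper_72 and planter between 0.28 and 0.38 m and height (world z) of tamper_72 between 0.012 and 0.02 m and (horizontal distance between tamper_86 and pad_a below 0.013 m or horizontal distance between tamper_86 and pad_b below 0.013 m or horizontal distance between tamper_86 and pad_c below 0.013 m or horizontal distance between tamper_86 and pad_d below 0.013 m) and horizontal distance between tamper_86 and planter between 0.38 and 0.48 m and height (world z) of tamper_86 between 0.012 and 0.02 m); the robot touches nothing.
It fails at once if a tamper is tipped over (more than 0.7 rad) (angle between any of tamper_44, tamper_58, tamper_72, tamper_86's own z axis and vertical above 0.7 rad).
It fails at once if the planter is shifted by more than 30 mm (distance of planter from where it was at the start of the episode above 0.03 m).
It also fails if it takes over 112 s, if anything falls off the work surface, if the arm or the gripper's body presses on something with over 40 N, if the wrist force passes 120 N, or if a joint passes its speed limit or range.

## Working session

There is one attempt and no reset: what is moved stays moved. The work goes in short steps, Python scripts to look and compute and a shell command to move; the robot and the scene stay as the last step left them, time stands still between calls to the robot, and variables do not carry over. Pictures are saved under pics/ and viewed, at most 14 in all, crops included, and the job is handed in when it is done.

```bash
ls; mkdir -p pics; python3 - <<'E'
from bench import ctrl
import cv2,numpy as np
s=ctrl.get_state();print(s)
for n in("top","side"):
    im,d=ctrl.get_image(n);cv2.imwrite(f"pics/{n}0.png",im[:,:,::-1]);np.save(f"pics/{n}0.npy",d)
    p=ctrl.camera_params(n);print(n,p["mtx"],p["dist_coeffs"],p["T"])
E
```

```text
pics
{'time': 0.0, 'joint_positions': array([ 1.2530792 ,  0.32182953, -0.0700875 ,  1.45167934,  0.02258196,
        1.37078707, -0.05687471]), 'qd': array([-0.00202097,  0.00123329, -0.00129417, -0.0005655 ,  0.00038195,
        0.00025219,  0.00289521]), 'joint_torque': array([-4.98379013e-04, -4.91291034e+01, -4.04067300e-01, -3.12537825e+01,
       -6.39946223e-02,  4.35722864e-02,  1.47108813e-04]), 'position': array([ 0.21153491, -0.61405872,  0.23545508]), 'tool_rot': array([-3.09659067e+00, -5.18604692e-01,  6.19593796e-04]), 'ft_force': array([-0.22185566,  0.65597467, -0.32647016]), 'torque': array([ 0.04308479, -0.04194311, -0.00975238]), 'grip_force': 0.0, 'grip_width': 1.0034143725436344}
top [[383.76289441   0.         278.36949871]
 [  0.         383.76289441 207.26477406]
 [  0.           0.           1.        ]] [0.01777012 0.         0.         0.         0.        ] [[ 0.00921155 -0.9947644   0.10177888  0.40591188]
 [-0.9993924  -0.01258013 -0.03250488  0.05966401]
 [ 0.03361509 -0.10141762 -0.99427586  0.90590538]
 [ 0.          0.          0.          1.        ]]
side [[528.0728972    0.         278.72877203]
 [  0.         528.0728972  214.10345565]
 [  0.           0.           1.        ]] [-0.19266242  0.          0.          0.          0.        ] [[-0.8942399  -0.31986781  0.31308079  0.13290291]
 [-0.44755351  0.63033735 -0.63432695  0.84598572]
 [ 0.00555426 -0.70736088 -0.70683077  0.91115312]
 [ 0.          0.          0.          1.        ]]
```

View pics/top0.png

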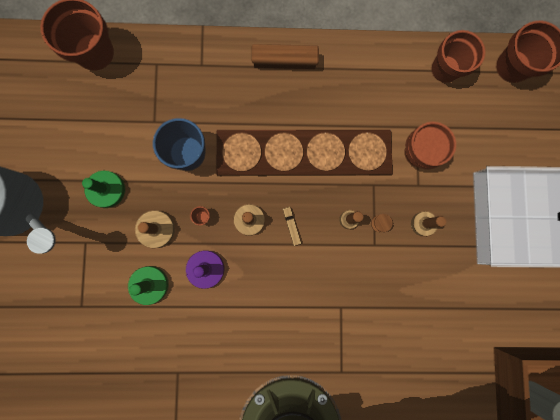

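View pics/side0.png

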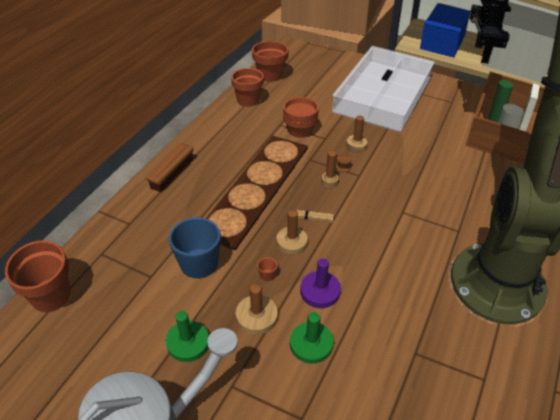

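The top view shows the pads at about (242|284|326|368, 152), with the planter at (179,145) on the left. The tampers, by apparent disc size, are 86 at (154,229), 72 at (249,219), 58 at (425,223) and 44 at (351,219). The side view agrees. The green and purple look-alikes are at (103,188), (148,285) and (205,269).

```bash
cat > h.py <<'E'
import cv2,numpy as np
from bench import ctrl
def ray(n,uv,z):
    p=ctrl.camera_params(n);T=np.array(p["T"])
    q=cv2.undistortPoints(np.array(uv,float).reshape(-1,1,2),np.array(p["mtx"]),np.array(p["dist_coeffs"])).reshape(-1,2)
    d=np.c_[q,np.ones(len(q))]@T[:3,:3].T
    return T[:3,3]+d*((z-T[2,3])/d[:,2])[:,None]
def cloud(n,D):
    p=ctrl.camera_params(n);T=np.array(p["T"]);h,w=D.shape
    u,v=np.meshgrid(np.arange(w),np.arange(h))
    q=cv2.undistortPoints(np.stack([u,v],-1).reshape(-1,1,2).astype(float),np.array(p["mtx"]),np.array(p["dist_coeffs"])).reshape(-1,2)
    P=np.c_[q,np.ones(len(q))]*D.reshape(-1,1)
    P=P@T[:3,:3].T+T[:3,3]
    P[D.ravel()==0]=np.nan
    return P.reshape(h,w,3)
E
python3 - <<'E'
from h import *
top=cv2.imread("pics/top0.png");C=cloud("top",np.load("pics/top0.npy"))
S=cv2.imread("pics/side0.png");CS=cloud("side",np.load("pics/side0.npy"))
print("bench z",np.nanmedian(C[300:340,250:330,2]),np.nanmedian(CS[300:340,380:400,2]))
hsv=cv2.cvtColor(top,cv2.COLOR_BGR2HSV)
for u,v in[(154,229),(249,219),(351,219),(425,223),(249,218),(242,145),(242,152)]:print((u,v),hsv[v,u],hsv[v+8,u-7],C[v,u].round(3))
c0={'86':(154,229),'72':(249,219),'44':(351,219),'58':(425,223)}
for k,(u,v) in c0.items():
    P=C[v-30:v+30,u-30:u+35].reshape(-1,3)
    w=ray("top",[(u,v)],.02)[0]
    Q=CS.reshape(-1,3);Q=Q[np.hypot(*(Q[:,:2]-w[:2]).T)<.07]
    for nm,A in(("top",P),("side",Q)):
        h=A[A[:,2]>.092];dk=A[(A[:,2]>.014)&(A[:,2]<.026)]
        c,r=cv2.minEnclosingCircle(dk[:,:2].astype(np.float32)) if len(dk) else (0,0)
        print(k,nm,"handle",h.mean(0).round(4),len(h),"disc",np.round(c,4),round(2*r,4),np.median(A[:,2]).round(3))
# pads
m=cv2.inRange(hsv,(5,60,120),(25,200,255));m[:125]=0;m[180:]=0;m[:,:215]=0;m[:,395:]=0
for c in cv2.findContours(cv2.morphologyEx(m,cv2.MORPH_CLOSE,np.ones((5,5))),0,2)[0]:
    if cv2.contourArea(c)>300:
        X=ray("top",c.reshape(-1,2),.016)[:,:2].astype(np.float32);print("pad",np.round(cv2.fitEllipse(X),4) if 0 else cv2.fitEllipse(X))
m=cv2.inRange(hsv,(95,80,30),(125,255,255))
c=max(cv2.findContours(m,0,2)[0],key=cv2.contourArea);X=ray("top",c.reshape(-1,2),.095)[:,:2].astype(np.float32);print("planter",cv2.minEnclosingCircle(X))
E
```

```text
bench z -0.0010413713665834434 0.0008456534893162004
(154, 229) [ 13 152  42] [ 17 119 185] [0.442 0.303 0.056]
(249, 219) [ 13 159 138] [ 17 120 177] [0.463 0.095 0.1  ]
(351, 219) [ 13 154  68] [ 15 134  80] [ 0.467 -0.125  0.082]
(425, 223) [ 13 153  65] [ 18 119 180] [ 0.462 -0.301  0.046]
(249, 218) [ 13 158 137] [ 17 119 178] [0.465 0.095 0.099]
(242, 145) [ 14 133 186] [ 14 136 174] [0.644 0.118 0.016]
(242, 152) [ 14 136 167] [ 14 134 186] [0.627 0.118 0.014]
86 top handle [0.4437 0.3131 0.0981] 106 disc [0.4436 0.3137] 0.0864 nan
86 side handle [0.4428 0.3191 0.0989] 123 disc [0.4426 0.3161] 0.0883 0.003
72 top handle [0.4672 0.0989 0.0985] 96 disc [0.4673 0.0988] 0.0716 nan
72 side handle [0.4659 0.1044 0.0987] 84 disc [0.4666 0.1039] 0.0745 0.002
44 top handle [ 0.4705 -0.135   0.0984] 94 disc [ 0.4691 -0.1534] 0.0777 nan
44 side handle [ 0.4693 -0.1302  0.0988] 61 disc [ 0.4604 -0.1576] 0.0973 0.002
58 top handle [ 0.4632 -0.3113  0.098 ] 102 disc [ 0.4633 -0.3131] 0.0583 nan
58 side handle [ 0.4625 -0.3072  0.0984] 52 disc [ 0.4614 -0.3093] 0.0624 0.003
pad ((0.5548243522644043, -0.2639085054397583), (0.20019662380218506, 0.24907046556472778), 39.03816223144531)
pad ((0.6430021524429321, -0.020099995657801628), (0.11053482443094254, 0.47299209237098694), 0.7070070505142212)
planter ((0.6248319745063782, 0.24844355881214142), 0.05418699234724045)
```

```bash
python3 - <<'E'
from h import *
def pads(n,z,roi):
    im=cv2.imread(f"pics/{n}0.png");hsv=cv2.cvtColor(im,cv2.COLOR_BGR2HSV)
    m=cv2.inRange(hsv,(5,60,135),(25,255,255))
    m=cv2.morphologyEx(cv2.morphologyEx(m,cv2.MORPH_OPEN,np.ones((3,3))),cv2.MORPH_CLOSE,np.ones((5,5)))
    for c in cv2.findContours(m,0,2)[0]:
        if cv2.contourArea(c)>250:
            X=ray(n,c.reshape(-1,2),z)[:,:2].astype(np.float32);e,r=cv2.minEnclosingCircle(X)
            if .55<e[0]<.72 and -.3<e[1]<.25: print(n,np.round(cv2.fitEllipse(X)[0],4),np.round(e,4),round(2*r,4))
pads("top",.016,0);pads("side",.016,0)
# circle-fit of ray-cast contours for planter rim in side
im=cv2.imread("pics/side0.png");m=cv2.inRange(cv2.cvtColor(im,cv2.COLOR_BGR2HSV),(95,80,30),(125,255,255));m[:210]=0
c=max(cv2.findContours(m,0,2)[0],key=cv2.contourArea);print(cv2.boundingRect(c))
for h in(.095,):print(cv2.minEnclosingCircle(ray("side",c.reshape(-1,2)[c.reshape(-1,2)[:,1]<245],h)[:,:2].astype(np.float32)))
# handle tops in the side view by 2D centroid of high points -> ray at .1
for n in("top","side"):
    C=cloud(n,np.load(f"pics/{n}0.npy"))
    for k,(x,y) in {'86':(.443,.315),'72':(.467,.101),'44':(.470,-.133),'58':(.463,-.31)}.items():
        g=(np.hypot(C[...,0]-x,C[...,1]-y)<.03)&(C[...,2]>.0955)
        v,u=np.nonzero(g);print(n,k,ray(n,[(u.mean(),v.mean())],.1).round(4),len(u))
E
```

```text
top [ 0.5809 -0.2166] [ 0.5806 -0.2148] 0.1553
top [ 0.6316 -0.0278] [ 0.6329 -0.0313] 0.3846
side [ 0.6326 -0.0445] [ 0.6457 -0.057 ] 0.4444
(169, 218, 52, 60)
((0.6222836971282959, 0.25153815746307373), 0.05565113201737404)
top 86 [[0.4437 0.3131 0.1   ]] 98
top 72 [[0.467  0.0989 0.1   ]] 91
top 44 [[ 0.4707 -0.1351  0.1   ]] 88
top 58 [[ 0.4633 -0.3116  0.1   ]] 90
side 86 [[0.4432 0.3182 0.1   ]] 103
side 72 [[0.4658 0.1046 0.1   ]] 75
side 44 [[ 0.4693 -0.1302  0.1   ]] 52
side 58 [[ 0.4617 -0.3066  0.1   ]] 45
```

```bash
python3 - <<'E'
from h import *
for n,cs,w in(("top",[(242,152),(284,152),(326,152),(368,152)],21),("side",[(227,222),(247,196),(265,173),(281,151)],22)):
    im=cv2.imread(f"pics/{n}0.png");g=cv2.medianBlur(im[:,:,2],5)
    R=[]
    for u,v in cs:
        roi=np.zeros(g.shape,np.uint8);cv2.circle(roi,(u,v),w+2,255,-1)
        t,_=cv2.threshold(g[roi>0],0,255,cv2.THRESH_OTSU)
        m=((g>t)&(roi>0)).astype(np.uint8)*255;m=cv2.morphologyEx(m,cv2.MORPH_OPEN,np.ones((7,7)))
        c=max(cv2.findContours(m,0,2)[0],key=cv2.contourArea)
        X=ray(n,cv2.convexHull(c).reshape(-1,2),.016)[:,:2].astype(np.float32)
        e=cv2.fitEllipse(X);R.append(e[0]);print(n,t,np.round(e[0],4),np.round(e[1],4))
    R=np.array(R);print(np.diff(R,axis=0).round(4),np.hypot(*np.diff(R,axis=0).T).round(4))
E
```

```text
top 122.0 [0.6283 0.1194] [0.0892 0.0909]
top 125.0 [0.6304 0.0196] [0.0886 0.0904]
top 123.0 [ 0.6326 -0.0801] [0.0895 0.0906]
top 123.0 [ 0.6347 -0.1797] [0.0898 0.0905]
[[ 0.0022 -0.0998]
 [ 0.0022 -0.0997]
 [ 0.0021 -0.0996]] [0.0999 0.0997 0.0996]
side 120.0 [0.6263 0.1169] [0.083  0.0945]
side 130.0 [0.6305 0.0211] [0.0887 0.0932]
side 128.0 [ 0.6321 -0.0817] [0.0849 0.1796]
side 125.0 [ 0.6285 -0.1578] [0.0922 0.1469]
[[ 0.0043 -0.0958]
 [ 0.0016 -0.1029]
 [-0.0036 -0.076 ]] [0.0959 0.1029 0.0761]
```

```bash
python3 -m inch '[[30,36,-5,0,0,0],[62,75,-10,0,0,0],[94,114,-18,0,0,0],[126,153,-25,0,0,0],[158,192,-32,0,0,0],[190,231,-38,0,0,0],[220,268,-43,0,0,0],[240,292,-47,0,0,0],[251,305,-47,0,0,0],[251,305,-47,0,0,0],[251,305,-47,0,0,0]]' 60 20
```

```text
time: 1.48
position: [0.4616, -0.3113, 0.1896]
tool_rot: [3.098, 0.515, -0.001]
ft_force: [0.2, 0.2, -0.6]
grip_width: 0.691
grip_force: 0.0
```

```bash
python3 - <<'E'
from h import *
for n in("top","side"):
    im,d=ctrl.get_image(n);cv2.imwrite(f"pics/{n}1.png",im[:,:,::-1])
im=cv2.imread("pics/side1.png")[60:240,270:470];t=cv2.imread("pics/top1.png")[150:300,340:510]
cv2.imwrite("pics/c1.png",np.hstack([cv2.resize(im,(400,360)),cv2.resize(t,(400,360))]))
E
```

```text
(no output)
```

View pics/c1.png

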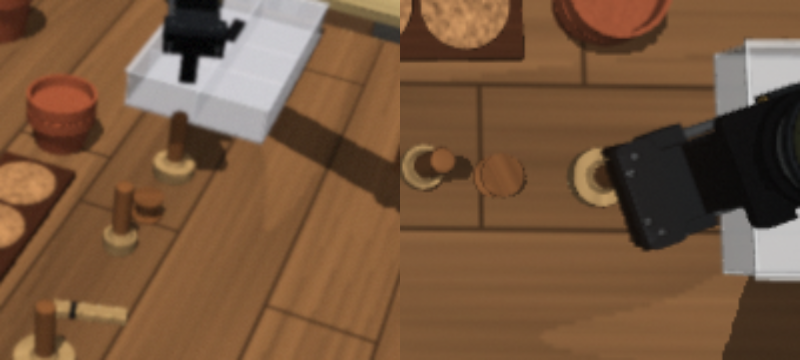

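The side crop shows the fingertip (188,80) in line above the 58's handle top (178,115), so I'm descending.

```bash
python3 -m inch '[[0,0,-30,0,0,0],[0,0,-60,0,0,0],[0,0,-85,0,0,0],[0,0,-105,0,0,0],[0,0,-118,0,0,0],[0,0,-124,0,0,0],[0,0,-124,0,0,0],[0,0,-124,0,0,0]]' 60 20; python3 -m inch '[[0,0,0,0,0,0],[0,0,0,0,0,0],[0,0,0,0,0,0],[0,0,0,0,0,0],[0,0,0,0,0,0],[0,0,0,0,0,0]]' 0 20
```

```text
time: 2.58
position: [0.4632, -0.31, 0.0664]
tool_rot: [3.097, 0.519, 0.002]
ft_force: [0.5, -0.9, -0.0]
grip_width: 0.687
grip_force: 0.0
time: 3.32
position: [0.4626, -0.3095, 0.0655]
tool_rot: [-3.098, -0.519, 0.0]
ft_force: [0.0, -0.1, -0.3]
grip_width: 0.272
grip_force: 20.0
```

```bash
python3 -m inch '[[0,0,15,0,0,0],[0,0,40,0,0,0],[0,0,70,0,0,0],[0,0,100,0,0,0],[5,10,120,0,0,0],[18,35,125,0,0,0],[35,70,125,0,0,0],[55,108,125,0,0,0],[75,148,125,0,0,0],[95,188,125,0,0,0],[115,227,125,0,0,0],[135,267,125,0,0,0],[152,300,125,0,0,0],[163,322,125,0,0,0],[167,330,125,0,0,0],[167,330,125,0,0,0],[167,330,125,0,0,0],[167,330,125,0,0,0]]'; python3 - <<'E'
from h import *
for n in("top","side"):
    im,d=ctrl.get_image(n);cv2.imwrite(f"pics/{n}2.png",im[:,:,::-1])
im=cv2.imread("pics/side2.png")[60:300,130:390];t=cv2.imread("pics/top2.png")[100:260,180:400]
cv2.imwrite("pics/c2.png",np.hstack([cv2.resize(im,(400,360)),cv2.resize(t,(400,360))]))
E
```

```text
time: 5.58
position: [0.6295, 0.0189, 0.1907]
tool_rot: [3.098, 0.516, -0.0]
ft_force: [-0.6, -0.1, -0.7]
grip_width: 0.269
grip_force: 20.0
```

View pics/c2.png

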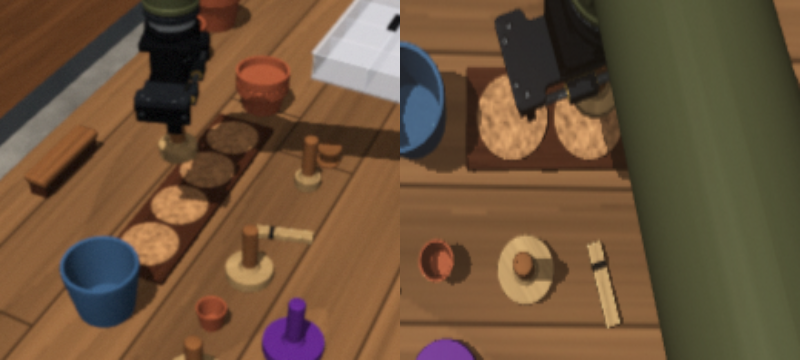

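The 58 is held upright in the gripper above the second pad (side crop about (180,148)). Next I lower it and release.

```bash
python3 -m inch '[[0,0,-30,0,0,0],[0,0,-60,0,0,0],[0,0,-85,0,0,0],[0,0,-98,0,0,0],[0,0,-105,0,0,0],[0,0,-108,0,0,0],[0,0,-108,0,0,0],[0,0,-108,0,0,0]]'; python3 -m inch '[[0,0,0,0,0,0],[0,0,0,0,0,0],[0,0,0,0,0,0],[0,0,0,0,0,0],[0,0,30,0,0,0],[0,0,70,0,0,0],[0,0,108,0,0,0],[0,0,115,0,0,0]]' 60
```

```text
time: 6.68
position: [0.6302, 0.0205, 0.0834]
tool_rot: [3.098, 0.519, 0.002]
ft_force: [0.2, 0.7, -0.4]
grip_width: 0.275
grip_force: 20.0
time: 7.68
position: [0.6314, 0.0208, 0.2009]
tool_rot: [3.097, 0.519, 0.009]
ft_force: [0.7, -0.2, -0.9]
grip_width: 0.688
grip_force: 0.0
```

```bash
python3 -m inch '[[-20,-19,0,0,0,0],[-48,-46,0,0,0,0],[-78,-75,0,0,0,0],[-108,-104,0,0,0,0],[-136,-131,0,0,0,0],[-154,-148,0,0,0,0],[-160,-154,0,0,0,0],[-160,-154,0,0,0,0],[-160,-154,0,0,0,0]]' 60; python3 - <<'E'
from h import *
for n in("top","side"):
    im,d=ctrl.get_image(n);cv2.imwrite(f"pics/{n}3.png",im[:,:,::-1])
    C=cloud(n,d);g=(np.hypot(C[...,0]-.63,C[...,1]-.02)<.04)
    h=g&(C[...,2]>.109)&(C[...,2]<.13);v,u=np.nonzero(h);print(n,len(u),C[h].mean(0).round(4),ray(n,[(u.mean(),v.mean())],.116).round(4) if len(u) else 0)
    dk=C[g&(C[...,2]>.031)&(C[...,2]<.041)][:,:2].astype(np.float32);print(cv2.minEnclosingCircle(dk) if len(dk) else 0)
im=cv2.imread("pics/side3.png")[60:300,130:390];t=cv2.imread("pics/top3.png")[100:260,180:400]
cv2.imwrite("pics/c3.png",np.hstack([cv2.resize(im,(400,360)),cv2.resize(t,(400,360))]))
E
```

```text
time: 8.8
position: [0.4705, -0.1324, 0.1974]
tool_rot: [-3.097, -0.521, -0.0]
ft_force: [-0.2, -0.7, 0.2]
grip_width: 0.685
grip_force: 0.0
top 99 [0.6281 0.0197 0.1144] [[0.6276 0.0198 0.116 ]]
((0.6287233829498291, 0.01927444525063038), 0.028845973312854767)
side 66 [0.6277 0.0252 0.1148] [[0.6269 0.0265 0.116 ]]
((0.6292153596878052, 0.024606510996818542), 0.03036106936633587)
```

View pics/c3.png

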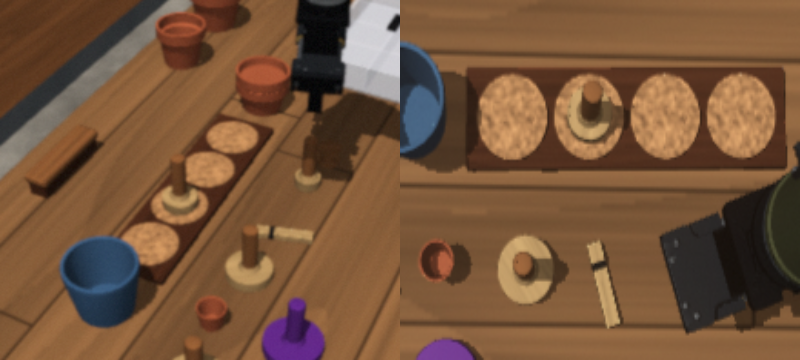

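The 58 stands centred on pad 2 (top crop (592,100)), and the gripper is in line above the 44's handle (side crop (312,110)). I'm going on with the 44.

```bash
python3 -m inch '[[0,0,-30,0,0,0],[0,0,-60,0,0,0],[0,0,-90,0,0,0],[0,0,-112,0,0,0],[0,0,-125,0,0,0],[0,0,-131,0,0,0],[0,0,-131,0,0,0],[0,0,-131,0,0,0]]' 60 20; python3 -m inch '[[0,0,0,0,0,0],[0,0,0,0,0,0],[0,0,0,0,0,0],[0,0,0,0,0,0],[0,0,0,0,0,0],[0,0,0,0,0,0]]' 0 20
```

```text
time: 9.9
position: [0.4704, -0.1338, 0.0674]
tool_rot: [3.098, 0.519, 0.002]
ft_force: [-0.8, -0.1, 0.1]
grip_width: 0.69
grip_force: 0.0
time: 10.65
position: [0.4696, -0.1336, 0.0665]
tool_rot: [3.098, 0.519, -0.0]
ft_force: [-0.6, -0.8, -0.0]
grip_width: 0.273
grip_force: 20.0
```

```bash
python3 -m inch '[[0,0,15,0,0,0],[0,0,40,0,0,0],[0,0,70,0,0,0],[0,0,100,0,0,0],[0,5,125,0,0,0],[5,30,140,0,0,0],[15,65,140,0,0,0],[35,105,140,0,0,0],[65,145,140,0,0,0],[95,185,140,0,0,0],[125,220,140,0,0,0],[148,244,140,0,0,0],[158,254,140,0,0,0],[158,254,140,0,0,0],[158,254,140,0,0,0]]'
```

```text
time: 12.52
position: [0.6273, 0.1188, 0.2068]
tool_rot: [3.097, 0.516, -0.001]
ft_force: [-0.7, -0.4, -0.2]
grip_width: 0.272
grip_force: 20.0
```

```bash
python3 -m inch '[[0,0,-30,0,0,0],[0,0,-60,0,0,0],[0,0,-90,0,0,0],[0,0,-110,0,0,0],[0,0,-119,0,0,0],[0,0,-123,0,0,0],[0,0,-123,0,0,0],[0,0,-123,0,0,0]]'; python3 -m inch '[[0,0,0,0,0,0],[0,0,0,0,0,0],[0,0,0,0,0,0],[0,0,0,0,0,0],[0,0,30,0,0,0],[0,0,70,0,0,0],[0,0,108,0,0,0],[0,0,123,0,0,0],[0,0,123,0,0,0]]' 55
```

```text
time: 13.52
position: [0.6283, 0.1207, 0.0846]
tool_rot: [3.098, 0.519, 0.002]
ft_force: [-0.3, -1.1, -0.4]
grip_width: 0.272
grip_force: 20.0
time: 14.65
position: [0.628, 0.1205, 0.207]
tool_rot: [3.098, 0.519, 0.002]
ft_force: [0.4, 0.2, -0.5]
grip_width: 0.63
grip_force: 0.0
```

```bash
python3 -m inch '[[-20,-3,0,0,0,0],[-55,-7,0,0,0,0],[-95,-12,0,0,0,0],[-130,-16,0,0,0,0],[-153,-19,0,0,0,0],[-161,-20,0,0,0,0],[-161,-20,-10,0,0,0],[-161,-20,-40,0,0,0],[-161,-20,-70,0,0,0],[-161,-20,-98,0,0,0],[-161,-20,-120,0,0,0],[-161,-20,-134,0,0,0],[-161,-20,-140,0,0,0],[-161,-20,-140,0,0,0],[-161,-20,-140,0,0,0]]' 60 20; python3 -m inch '[[0,0,0,0,0,0],[0,0,0,0,0,0],[0,0,0,0,0,0],[0,0,0,0,0,0],[0,0,0,0,0,0],[0,0,0,0,0,0]]' 0 25
```

```text
time: 16.52
position: [0.4674, 0.1006, 0.0673]
tool_rot: [3.098, 0.519, 0.002]
ft_force: [0.8, -0.3, 0.2]
grip_width: 0.69
grip_force: 0.0
time: 17.27
position: [0.4667, 0.1004, 0.0666]
tool_rot: [3.098, 0.519, -0.0]
ft_force: [-0.6, -0.2, -0.6]
grip_width: 0.269
grip_force: 25.0
```

```bash
python3 -m inch '[[0,0,15,0,0,0],[0,0,40,0,0,0],[0,0,70,0,0,0],[0,0,100,0,0,0],[0,-5,125,0,0,0],[3,-30,140,0,0,0],[10,-65,140,0,0,0],[25,-100,140,0,0,0],[52,-130,140,0,0,0],[85,-152,140,0,0,0],[120,-168,140,0,0,0],[148,-177,140,0,0,0],[165,-180,140,0,0,0],[165,-180,140,0,0,0],[165,-180,140,0,0,0]]'; python3 -m inch '[[0,0,-30,0,0,0],[0,0,-60,0,0,0],[0,0,-90,0,0,0],[0,0,-110,0,0,0],[0,0,-119,0,0,0],[0,0,-123,0,0,0],[0,0,-123,0,0,0],[0,0,-123,0,0,0]]'
```

```text
time: 19.15
position: [0.6311, -0.0791, 0.2069]
tool_rot: [-3.098, -0.52, 0.001]
ft_force: [-0.2, -0.1, -0.8]
grip_width: 0.268
grip_force: 25.0
time: 20.15
position: [0.6324, -0.0796, 0.0846]
tool_rot: [3.098, 0.519, 0.002]
ft_force: [-0.0, 0.4, -1.1]
grip_width: 0.271
grip_force: 25.0
```

```bash
python3 -m inch '[[0,0,0,0,0,0],[0,0,0,0,0,0],[0,0,0,0,0,0],[0,0,0,0,0,0],[0,0,30,0,0,0],[0,0,70,0,0,0],[0,0,108,0,0,0],[0,0,133,0,0,0],[0,0,133,0,0,0]]' 55
```

```text
time: 21.28
position: [0.6331, -0.0795, 0.2191]
tool_rot: [3.097, 0.519, 0.007]
ft_force: [-0.8, -0.3, -0.9]
grip_width: 0.629
grip_force: 0.0
```

```bash
python3 -m inch '[[-10,20,0,0,0,0],[-25,52,0,0,0,0],[-42,88,0,0,0,0],[-62,130,0,0,0,0],[-82,172,0,0,0,0],[-102,214,0,0,0,0],[-122,256,0,0,0,0],[-142,298,0,0,0,0],[-162,340,0,0,0,0],[-178,373,0,0,0,0],[-188,394,0,0,0,0],[-188,394,0,0,0,0],[-188,394,0,0,0,0]]' 60; python3 - <<'E'
from h import *
for n in("top","side"):
    im,d=ctrl.get_image(n);cv2.imwrite(f"pics/{n}4.png",im[:,:,::-1])
im=cv2.imread("pics/side4.png")[140:360,130:370];t=cv2.imread("pics/top4.png")[100:290,80:400]
cv2.imwrite("pics/c4.png",np.hstack([cv2.resize(im,(350,320)),cv2.resize(t,(450,320))]))
E
```

```text
time: 22.9
position: [0.4434, 0.3132, 0.2156]
tool_rot: [3.097, 0.518, -0.002]
ft_force: [-1.0, -0.6, 0.1]
grip_width: 0.695
grip_force: 0.0
```

View pics/c4.png

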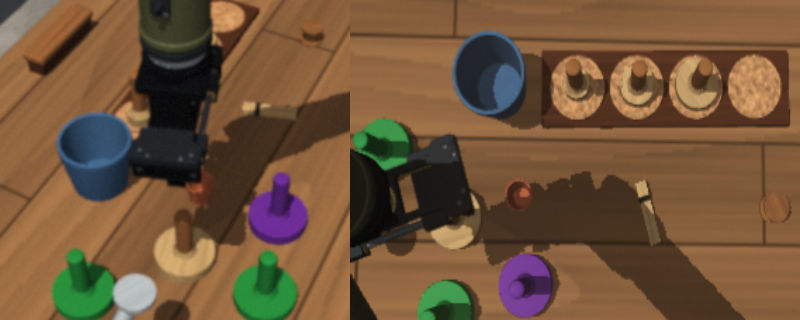

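The top crop shows 44, 58 and 72 each centred on its pad (575|637|695, 85). The gripper is above the 86 handle (side crop (183,215)).

```bash
python3 -m inch '[[0,0,-30,0,0,0],[0,0,-65,0,0,0],[0,0,-95,0,0,0],[0,0,-120,0,0,0],[0,0,-138,0,0,0],[0,0,-147,0,0,0],[0,0,-150,0,0,0],[0,0,-150,0,0,0],[0,0,-150,0,0,0]]' 60 25; python3 -m inch '[[0,0,0,0,0,0],[0,0,0,0,0,0],[0,0,0,0,0,0],[0,0,0,0,0,0],[0,0,0,0,0,0],[0,0,0,0,0,0]]' 0 30
```

```text
time: 24.12
position: [0.4442, 0.3148, 0.0674]
tool_rot: [-3.098, -0.519, -0.002]
ft_force: [-0.1, -1.0, -0.7]
grip_width: 0.692
grip_force: 0.0
time: 24.88
position: [0.4437, 0.3146, 0.0666]
tool_rot: [-3.098, -0.519, -0.0]
ft_force: [0.3, 0.6, -0.2]
grip_width: 0.27
grip_force: 30.0
```

```bash
python3 -m inch '[[0,0,15,0,0,0],[0,0,40,0,0,0],[0,0,70,0,0,0],[0,0,100,0,0,0],[0,-5,125,0,0,0],[5,-30,140,0,0,0],[10,-65,140,0,0,0],[15,-105,140,0,0,0],[20,-150,140,0,0,0],[25,-195,140,0,0,0],[30,-240,140,0,0,0],[37,-285,140,0,0,0],[47,-330,140,0,0,0],[60,-375,140,0,0,0],[80,-415,140,0,0,0],[105,-448,140,0,0,0],[135,-472,140,0,0,0],[165,-487,140,0,0,0],[185,-493,140,0,0,0],[191,-494,140,0,0,0]]'; python3 -m inch '[[0,0,0,0,0,0],[0,0,0,0,0,0],[0,0,-30,0,0,0],[0,0,-60,0,0,0],[0,0,-90,0,0,0],[0,0,-110,0,0,0],[0,0,-119,0,0,0],[0,0,-123,0,0,0],[0,0,-123,0,0,0],[0,0,-123,0,0,0]]'
```

```text
time: 27.38
position: [0.6353, -0.1798, 0.2067]
tool_rot: [-3.098, -0.518, 0.0]
ft_force: [-0.7, -0.2, -1.9]
grip_width: 0.275
grip_force: 30.0
time: 28.62
position: [0.6354, -0.1797, 0.0846]
tool_rot: [3.098, 0.519, 0.002]
ft_force: [0.5, 0.6, -1.8]
grip_width: 0.271
grip_force: 30.0
```

```bash
python3 -m inch '[[0,0,0,0,0,0],[0,0,0,0,0,0],[0,0,0,0,0,0],[0,0,0,0,0,0],[0,0,30,0,0,0],[0,0,70,0,0,0],[0,0,108,0,0,0],[0,0,140,0,0,0],[-20,-30,145,0,0,0],[-50,-70,145,0,0,0],[-85,-110,145,0,0,0],[-120,-150,145,0,0,0],[-150,-185,145,0,0,0],[-165,-200,145,0,0,0],[-165,-200,145,0,0,0],[-165,-200,145,0,0,0]]' 55; python3 - <<'E'
from h import *
n="top";im,d=ctrl.get_image(n);cv2.imwrite("pics/top5.png",im[:,:,::-1]);C=cloud(n,d)
for k,p in{'44':(.628,.120),'58':(.630,.020),'72':(.632,-.080),'86':(.6345,-.180)}.items():
    g=np.hypot(C[...,0]-p[0],C[...,1]-p[1])<.047
    dk=C[g&(C[...,2]>.031)&(C[...,2]<.041)][:,:2].astype(np.float32);c,r=cv2.minEnclosingCircle(dk)
    h=C[g&(C[...,2]>.109)];print(k,"disc",np.round(c,4),round(2*r,4),"handle",h.mean(0).round(4),"err mm",(1e3*(np.array(c)-p)).round(1))
m=cv2.inRange(cv2.cvtColor(im,cv2.COLOR_RGB2HSV),(95,80,30),(125,255,255))
c=max(cv2.findContours(m,0,2)[0],key=cv2.contourArea);print("planter",cv2.minEnclosingCircle(ray(n,c.reshape(-1,2),.095)[:,:2].astype(np.float32)))
E
```

```text
time: 30.62
position: [0.471, -0.3781, 0.2287]
tool_rot: [-3.097, -0.522, -0.002]
ft_force: [1.2, -0.3, -0.0]
grip_width: 0.628
grip_force: 0.0
44 disc [0.6284 0.1196] 0.0434 handle [0.6279 0.1196 0.1145] err mm [ 0.4 -0.4]
58 disc [0.6284 0.0194] 0.0578 handle [0.628  0.0197 0.1145] err mm [-1.6 -0.6]
72 disc [ 0.6325 -0.0799] 0.0716 handle [ 0.6314 -0.079   0.1146] err mm [0.5 0.1]
86 disc [ 0.6349 -0.1802] 0.086 handle [ 0.6338 -0.179   0.1143] err mm [ 0.4 -0.2]
planter ((0.6248319745063782, 0.24844355881214142), 0.05418699234724045)
```

View pics/top5.png

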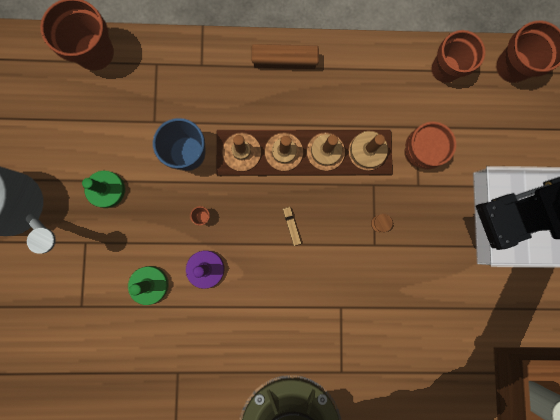

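All four tampers stand on their pads (242|284|326|368, 152) in order 44, 58, 72, 86 from the planter, each within 2 mm of centre. The planter hasn't moved and the arm is clear, so I'm handing in.

```bash
python3 -c "from bench import ctrl; print(ctrl.close_job())"
```

```text
the job is handed in; nothing more can be done
None
```

The job is handed in at about 31 s: tampers 44, 58, 72 and 86 stand upright in that order from the blue planter, each measured within 2 mm of its pad's centre, and the planter has not moved; the hand-in call returned no verdict.

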